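# Hold a barrel hinge in the V-block at the height gauge

## Task

Slide the steel V-block across the granite plate, without lifting it, into the taped place in front of the height gauge, square inside the tape corners. Then take the large barrel hinge from the tray, lay it in the vee with its seam halfway along the block, and finish while holding it there: the gripper keeps pressing it down firmly, with about 15 N, so that it bears on both faces of the vee. Leave the height gauge, the small hinge and the gate wheel where they stand.

Things in the scene. Friction and masses are not known exactly. Their poses are not given: they have to be found in the camera images.
- plate: Dark granite surface plate, 250 (x) x 400 (y) x 50 mm, fixed on the bench, left or right of the robot's middle. Origin at the centre of its underside, so its top is 50 mm up; x points away from the robot, y to the left. White tape corners mark two places on it; the space inside the corners is 66 (x) x 56 (y) mm.
- place_left (a point): Centre, on the plate's top, of the left (+y) taped place.
- place_right (a point): Centre, on the plate's top, of the right (-y) taped place, 240 mm from the left one.
- vblock: Loose steel V-block, 60 (x, along the vee) x 50 (y) x 40 mm high, 0.86 kg, on the plate between the two places. Origin at the centre of its underside. The 90-degree vee runs along its x axis, open at both ends, 26 mm wide at the top, 13 mm deep. Flanks plain and parallel. A seated hinge has its axis 48 mm and its top 63 mm above the block's underside.
- vee_left: The V-block's left (+y) cheek with its sloping face; part of the block and moves with it. Same origin and axes as the V-block.
- vee_right: The V-block's right (-y) cheek with its sloping face; part of the block. Same origin and axes as the V-block.
- hinge: Large barrel hinge: a loose dark steel cylinder, diameter 30, length 110 mm, with small steps at its ends and a narrow brass washer in the seam at its middle, about 0.6 kg, lying in the tray; it can roll. Origin at its centre, on its axis, 15 mm above the tray's floor; x along the axis. Both ends are alike and either may face the gauge.
- tray: Fixed blue plastic open tray on the bench beside the plate, 200 (x) x 180 (y) x 30 mm high, walls and floor 4 mm. Origin at the centre of its underside.
- gauge: Bystander: loose digital height gauge, 1.3 kg, 222 mm high, base 50 (x) x 70 (y) mm, standing at the plate's far edge behind one of the taped places: that is the place to use. Origin at the centre of its underside. Its scriber reaches 55 mm from the origin towards the robot (-x), 47 to 51 mm above the plate.
- small_hinge: Bystander: small bright steel barrel hinge, diameter 22, 80 mm long, standing on end at the plate's far edge behind the other taped place. Origin at the centre of its foot.
- gate_wheel: Bystander: loose gate roller, a grooved wheel of diameter 80 mm between the cheeks of a bracket, lying flat on the bench beyond the tray, 35 mm high. Origin at the centre of its underside, on the wheel's axis.

How it is judged (in metres and radians):
On the way, in this order (a step that is already met when the one before it is completed fails the run):
1. the V-block stands squarely in the taped place in front of the height gauge, the hinge not yet in it (((y of gauge in the frame of plate above 0 m and horizontal distance between vblock and place_left below 0.008 m) or (y of gauge in the frame of plate below 0 m and horizontal distance between vblock and place_right below 0.008 m)) and angle between the x axis of vblock and the x axis of plate, either way round below 0.09 rad and angle between vblock's own z axis and vertical below 0.03 rad and horizontal distance between hinge and vblock above 0.05 m), for 0.2 s.
2. the hinge lies in the vee on both faces, its seam halfway along the block (((y of gauge in the frame of plate above 0 m and horizontal distance between vblock and place_left below 0.008 m) or (y of gauge in the frame of plate below 0 m and horizontal distance between vblock and place_right below 0.008 m)) and angle between the x axis of vblock and the x axis of plate, either way round below 0.09 rad and angle between vblock's own z axis and vertical below 0.03 rad and x of hinge in the frame of vblock between -0.008 and 0.008 m and y of hinge in the frame of vblock between -0.003 and 0.003 m and z of hinge in the frame of vblock below 0.051 m and angle between the x axis of hinge and the x axis of vblock, either way round below 0.06 rad and contact force between hinge and vee_left above 1 N and contact force between hinge and vee_right above 1 N), for 0.2 s.
At the end, for the whole second after the job is handed in: V-block flat, within 8 mm and 0.09 rad of the gauge's taped place. Hinge still in the vee, centred within 8 mm along, 3 mm across, axis under 51 mm above the block's foot, within 0.06 rad; gripper on it (over 3 N), each vee face bearing over 3 N, block pressed on the plate with 21 to 60 N (((y of gauge in the frame of plate above 0 m and horizontal distance between vblock and place_left below 0.008 m) or (y of gauge in the frame of plate below 0 m and horizontal distance between vblock and place_right below 0.008 m)) and angle between the x axis of vblock and the x axis of plate, either way round below 0.09 rad and angle between vblock's own z axis and vertical below 0.03 rad and x of hinge in the frame of vblock between -0.008 and 0.008 m and y of hinge in the frame of vblock between -0.003 and 0.003 m and z of hinge in the frame of vblock below 0.051 m and angle between the x axis of hinge and the x axis of vblock, either way round below 0.06 rad and contact force between hinge and vee_left above 3 N and contact force between hinge and vee_right above 3 N and contact force between vblock and plate between 21 and 60 N and contact force between the fingers and hinge above 3 N and contact force between hinge and plate below 0.5 N and linear speed of each of hinge, vblock below 0.02 m/s); the arm keeps its last pose, push and grip.
It fails at once if the V-block is lifted off the plate (more than 4 mm) or tipped (z of vblock in the frame of plate above 0.054 m or angle between vblock's own z axis and vertical above 0.12 rad).
It fails at once if the height gauge is moved by more than 10 mm or tipped (distance of gauge from where it was at the start of the episode above 0.01 m or angle between gauge's own z axis and vertical above 0.1 rad).
It fails at once if the small hinge is moved by more than 15 mm or knocked over (distance of small_hinge from where it was at the start of the episode above 0.015 m or angle between small_hinge's own z axis and vertical above 0.3 rad).
It fails at once if the gate wheel is moved by more than 15 mm (distance of gate_wheel from where it was at the start of the episode above 0.015 m).
It also fails if it takes over 72 s, if anything falls off the work surface, if the arm or the gripper's body presses on something with over 40 N, if the wrist force passes 120 N, or if a joint passes its speed limit or range.

## Robot

A 6-joint arm with a two-finger parallel gripper is mounted at the origin on the work surface. World frame = base frame: x ahead of the robot, y to its left, z up, the work surface at z = 0. Lengths are in mm, angles in rad, forces in N, time in s.
With the tool pointing down it reaches from about 400 to 925 mm from the base axis. Payload 12.5 kg.
Tool frame: the origin (TCP) lies at the very end of the fingers, on their centre line; the grasp point (between the pads) lies 19 mm behind it; z points along the fingers, y is the line along which they close (so a half turn about z gives the same grasp; the last joint's range is limited). The gripper opens to 95 mm and grips with 3 to 60 N. Pads are 20 mm wide; open, the fingers measure 119 mm over their backs; the gripper's body (75 mm by 180 mm) begins 59 mm behind the grasp point.
Start: joints at [-1.208, 0.491, 1.559, -0, 1.092, -0.106], TCP at [282.41, -557.579, 191.761] pointing down, gripper open.
Joint ranges: [-3.1, 3.1], [-0.84, 2.19], [0.05, 2.79], [-1.13, 4.28], [0.06, 2.93], [-2.69, 2.69]. Speed limits (rad/s): [2.22, 2.22, 2.79, 3.14, 3.14, 3.14].

## Interface

Orientations are given as a 3x3 rotation matrix whose columns are the frame's x, y, z axes.
In Python, from bench import telemetry, imaging, manip, spot_in, cut_out gives the robot as it stands.
- The arm moves only by the shell command python3 -m jog 'ROWS' [FORCE]. ROWS is JSON, one flat list of numbers, 5 for each row, row after row: the shift along the tool's x, y, z in cm, then the turn about the tool's z in degrees, then the finger opening in cm, from 0 to 9.51. In form: [tx, ty, tz, twist, claw, tx, ty, tz, twist, claw, ...]. A call has 1 to 5 rows; each row is the pose to reach, as a shift and turn from the pose commanded when the call began, along the tool's axes at that moment; what a row does not reach only later rows make up. A row lasts 1/10 s, in which the tool goes at most 50 mm and 8.59 degrees, less where a joint would pass 70% of its speed; a pose out of reach is approached as far as the arm can. A call with a gripper value outside its range is refused whole. The fingers move at their own pace and stop on an object; FORCE is the grip in N (left out, the last holds). Time passes only in rows, so rows that repeat a pose let the fingers close. It gives the time, the measured TCP pose, the force, the opening and the grip force at its end, in the units of the state.
- telemetry.get_obs(): the state, without advancing time (a new reading comes with each control period).
- imaging.camera(name): name is "scene" or "top"; returns a dict with "color" (400x640x3 uint8, blue, green, red), "fx", "fy", "cx", "cy" (pixels), "R" (3x3) and "t" (3): a world point X has camera coordinates R X + t. Camera axes: x right, y down, z forward; pixel columns grow to the right and rows downward; lengths in mm; the calibration is good to about 2 mm. A picture is of the moment at which its call begins. There is no depth.
- manip.finish_job(): hands the job in; it is judged then, once.
Trained networks look in a picture, given as the dict that the camera call returned (one of the last four; its "shot" number tells which), for a name from the list of things; names that differ only in an ending like _2 or _b are one class to them, and where a whole thing is asked for, a point or a joint stands for the part that bears it (a point fixed in the world has none). Each returns a list of dicts, best first, with "conf" (0 to 1); they miss things now and then, are a little off and sometimes report something else, mostly with a low value. They report only what shows in the picture. A call takes as long as a camera call.
- spot_in(picture, thing): "at" ([x, y, z] in mm, in world coordinates, good to about 4 mm: the middle of the surface that is visible of it).
- cut_out(picture, thing): "region" (400x640 bool, what is visible of it).
The state is a dict: "clock": time; "qpos": joint angles; "qd": joint speeds; "tau": joint torques, N m; "tcp_pos": TCP position; "tcp_rot": TCP orientation; "force": force on the tool from outside, world axes, zero at the start; "wrist_torque": the same for the moment, N m; "grip_width": opening from 0.0 (shut) to 1.0 (fully open); "finger_force": force on a finger pad.
Only numpy, scipy, OpenCV 4.12 (cv2) and the standard library are available. Lean on these libraries where they do the work, as an engineer would, in place of code of your own. Each camera call takes 0.05 s, during which the arm holds its last target. There are 200 camera calls.

## Working session

There is one attempt and no reset: what is moved stays moved. The work goes in short steps, Python scripts to look and compute and a shell command to move; the robot and the scene stay as the last step left them, time stands still between calls to the robot, and variables do not carry over. Pictures are saved under pics/ and viewed, at most 10 in all, crops included, and the job is handed in when it is done.

```bash
ls; mkdir -p pics
python3 - <<'E'
from bench import telemetry, imaging, manip, spot_in, cut_out
import cv2, numpy as np
o=telemetry.get_obs(); print(o['clock'],o['tcp_pos'],o['tcp_rot'],o['force'])
for n in ('scene','top'):
    p=imaging.camera(n); cv2.imwrite(f'pics/{n}0.png',p['color'])
    print(n,p['fx'],p['cx'],p['cy'],np.round(p['R'],3).tolist(),np.round(p['t'],1).tolist())
    for t in ('plate','vblock','hinge','tray','gauge','small_hinge','gate_wheel','vee_left','vee_right'):
        r=spot_in(p,t); print(n,t,[(np.round(q['at'],0).tolist(),round(q['conf'],2)) for q in r[:2]])
E
```

```text
pics
0.0 [ 282.3070393  -557.31173222  191.15669384] [[ 8.92126204e-01  4.51786122e-01 -3.68655777e-04]
 [ 4.51786252e-01 -8.92125623e-01  1.02767477e-03]
 [ 1.35401934e-04 -1.08336920e-03 -9.99999404e-01]] [-0.26916764  0.06226778  0.54458203]
scene 445.4986200311472 325.3730260350974 195.01273899292283 [[-0.138, 0.99, 0.016], [0.557, 0.091, -0.826], [-0.819, -0.105, -0.564]] [87.8, -285.4, 1606.8]
scene plate [([603.0, -198.0, 49.0], 0.58)]
scene vblock [([514.0, -165.0, 80.0], 0.96)]
scene hinge [([570.0, 159.0, 32.0], 0.91), ([510.0, -186.0, 87.0], 0.6)]
scene tray [([559.0, 203.0, 3.0], 0.59)]
scene gauge [([641.0, -65.0, 130.0], 0.97)]
scene small_hinge [([634.0, -302.0, 96.0], 0.79), ([513.0, -165.0, 80.0], 0.25)]
scene gate_wheel [([746.0, 176.0, 26.0], 0.92)]
scene vee_left [([504.0, -152.0, 84.0], 0.6), ([510.0, -182.0, 89.0], 0.56)]
scene vee_right [([559.0, 201.0, 3.0], 0.53)]
top 375.0311861079053 315.37186153543837 197.88785353350445 [[-0.015, -1.0, -0.007], [-0.995, 0.016, -0.095], [0.095, 0.005, -0.995]] [17.2, 606.2, 769.4]
top plate [([526.0, -195.0, 49.0], 0.96)]
top vblock [([488.0, -170.0, 88.0], 0.87), ([491.0, -183.0, 92.0], 0.5)]
top hinge [([548.0, 161.0, 31.0], 0.6)]
top tray [([554.0, 203.0, 5.0], 0.68)]
top gauge [([627.0, -66.0, 152.0], 0.74)]
top small_hinge [([625.0, -298.0, 110.0], 0.85)]
top gate_wheel [([731.0, 178.0, 28.0], 0.66)]
top vee_left [([490.0, -154.0, 92.0], 0.88), ([730.0, 178.0, 29.0], 0.61)]
top vee_right [([491.0, -182.0, 94.0], 0.71)]
```

View pics/top0.png

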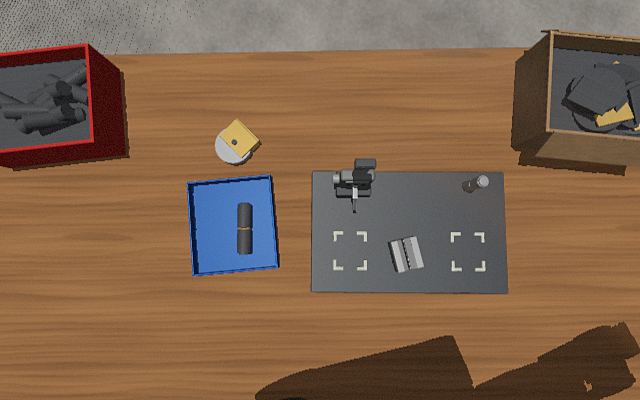

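View pics/scene0.png

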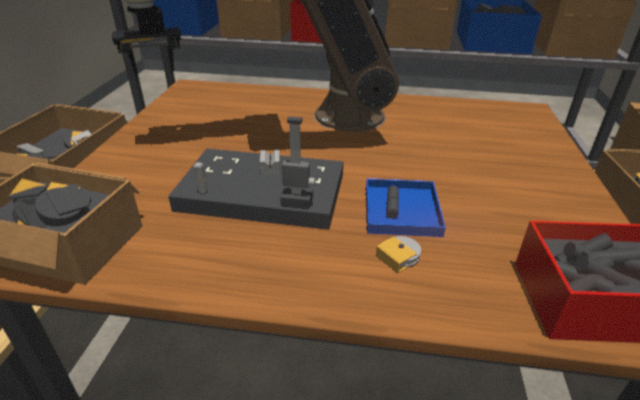

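The top view shows the gauge behind the left taped place (350,251). The V-block is at (406,254), slightly turned, and the hinge lies in the tray at (245,229) with its axis roughly along x. Next I'll measure them precisely with mask fits.

```bash
cat > h.py <<'E'
from bench import telemetry, imaging, manip, spot_in, cut_out
import cv2, numpy as np
from scipy.optimize import minimize
def proj(p,X):
    c=np.asarray(X,float)@np.array(p['R']).T+p['t']
    return np.c_[p['fx']*c[:,0]/c[:,2]+p['cx'],p['fy']*c[:,1]/c[:,2]+p['cy']]
def back(p,uv,z):
    R=np.array(p['R']);C=-R.T@np.array(p['t'])
    d=R.T@np.array([(uv[0]-p['cx'])/p['fx'],(uv[1]-p['cy'])/p['fy'],1]); return C+d*(z-C[2])/d[2]
def box(lx,ly,z0,z1):
    return np.array([[a*lx/2,b*ly/2,c] for a in(-1,1) for b in(-1,1) for c in(z0,z1)])
def cyl(L,r,z):
    a=np.linspace(0,2*np.pi,24); return np.vstack([np.c_[np.full(24,s*L/2),r*np.cos(a),z+r*np.sin(a)] for s in(-1,1)])
def place(M,x,y,w):
    c,s=np.cos(w),np.sin(w); return M@np.array([[c,s,0],[-s,c,0],[0,0,1]])+[x,y,0]
def fit(p,mask,M,g):
    m=cv2.resize(mask.astype(np.float32),None,fx=2,fy=2,interpolation=cv2.INTER_LINEAR)
    def cost(v):
        im=np.zeros(m.shape,np.uint8); h=cv2.convexHull((proj(p,place(M,v[0],v[1],v[2]/100))*2+.5).astype(np.float32))
        cv2.fillConvexPoly(im,np.round(h*16).astype(np.int32),1,shift=4); return np.abs(im-m).sum()/m.sum()
    best=min((minimize(cost,[g[0],g[1],w*100],method='Nelder-Mead',options=dict(initial_simplex=np.array([[g[0],g[1],w*100],[g[0]+8,g[1],w*100],[g[0],g[1]+8,w*100],[g[0],g[1],w*100+12]]))) for w in (g[2]-.15,g[2],g[2]+.15)),key=lambda r:r.fun)
    return np.round([best.x[0],best.x[1],best.x[2]/100,best.fun],3)
def tape(p,g):
    "centre and yaw of tape corners near world xy g"
    k=cv2.cvtColor(p['color'],cv2.COLOR_BGR2HSV); w=(k[...,1]<60)&(k[...,2]>150)
    v,u=np.nonzero(w); P=np.array([back(p,q,50) for q in np.c_[u,v]])
    P=P[(abs(P[:,0]-g[0])<55)&(abs(P[:,1]-g[1])<45)][:,:2]
    r=cv2.minAreaRect(P.astype(np.float32)); return len(P),np.round(r[0],1),np.round(r[1],1),round(r[2],1)
MOD=dict(vblock=box(60,50,50,90),hinge=cyl(110,15,19),plate=box(250,400,0,50),tray=box(200,180,0,30))
E
python3 - <<'E'
from h import *
for n in('top','scene'):
    p=imaging.camera(n)
    for t,g in dict(plate=(515,-195,0),vblock=(490,-170,.1),hinge=(550,160,0),tray=(554,203,0)).items():
        r=cut_out(p,t)
        if r: print(n,t,round(r[0]['conf'],2),r[0]['region'].sum(),fit(p,r[0]['region'],MOD[t],g))
    if n=='top':
        for uv in((350,251),(468,252)):
            X=back(p,uv,50); print(X,tape(p,X))
        cv2.imwrite('pics/crop.png',cv2.resize(p['color'][150:310,180:520],None,fx=2.35,fy=2.35,interpolation=cv2.INTER_CUBIC))
E
```

```text
top plate 0.63 21071 [ 5.33529e+02 -1.81578e+02 -1.60000e-02  1.41000e-01]
top vblock 0.65 913 [ 4.89902e+02 -1.68466e+02  2.15000e-01  8.10000e-02]
top hinge 0.58 735 [ 5.46721e+02  1.61400e+02 -1.00000e-03  8.70000e-02]
top tray 0.59 7404 [5.53595e+02 1.86424e+02 7.90000e-02 1.24000e-01]
[494.20365793 -61.46219206  50.        ] (220, array([496.4, -60.6]), array([67.7, 77.3]), 88.9)
[ 488.58580935 -301.78591656   50.        ] (205, array([ 490.8, -301.7]), array([67.3, 76.8]), 89.1)
scene plate 0.59 8799 [ 5.32115e+02 -1.83920e+02 -2.40000e-02  2.50000e-01]
scene vblock 0.93 470 [ 4.89723e+02 -1.71078e+02  1.82000e-01  1.00000e-01]
scene hinge 0.8 373 [ 5.44402e+02  1.59362e+02 -1.40000e-02  1.09000e-01]
scene tray 0.81 3757 [5.53440e+02 1.83586e+02 8.60000e-02 1.39000e-01]
```

View pics/crop.png

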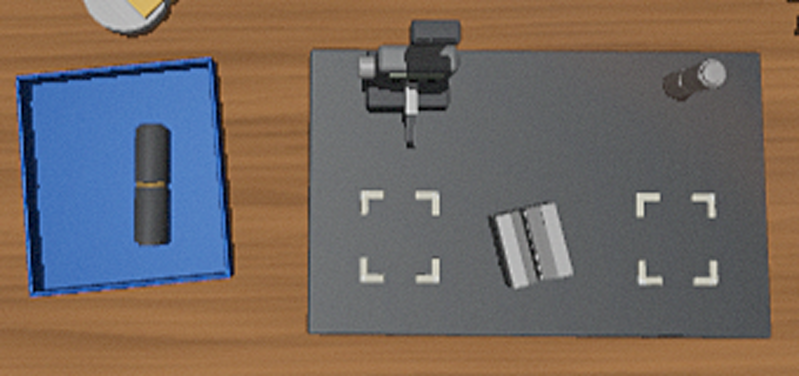

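Right-hand to left tape centres are 241 mm apart (240 specified), which gives a plate yaw of about -1.3°. The target place is (496.4,-60.6). The block is at about (490,-170) with yaw +11°, and the hinge at about (545.5,160.5) with yaw about 0°.

```bash
cat > go.py <<'E'
import sys,numpy as np
from bench import telemetry
x,y,z,w=map(float,sys.argv[1:5]); o=telemetry.get_obs(); R=np.array(o['tcp_rot'])
yaw=np.degrees(np.arctan2(R[1,0],R[0,0]))
print('t',round(o['clock'],2),'pos',np.round(o['tcp_pos'],1),'yaw',round(yaw,2),'F',np.round(o['force'],1),'ff',np.round(o['finger_force'],1),'w',round(o['grip_width']*95.1,1))
print('shift cm',np.round(R.T@(np.array([x,y,z])-o['tcp_pos'])/10,2),'twist',round((yaw-w+90)%180-90,2))
E
python3 go.py 490 -170 180 11.2
```

```text
t 1.5 pos [ 282.4 -557.6  191.8] yaw 26.86 F [-0.5  0.1  0.1] ff 0.0 w 95.0
shift cm [ 36.03 -25.2    1.17] twist 15.66
```

```bash
python3 -m jog '[36,-25.2,0,15.7,8, 36,-25.2,0,15.7,8, 36,-25.2,0,15.7,8, 36,-25.2,0,15.7,8, 36,-25.2,0,15.7,8]' 20; python3 go.py 490 -170 180 11.2
```

```text
clock: 2.0
tcp_pos: [400.9, -335.4, 191.9]
tcp_rot: [[0.981, 0.193, 0.0], [0.193, -0.981, -0.0], [0.0, 0.0, -1.0]]
force: [0.1, 0.1, 1.1]
grip_width: 0.842
finger_force: 0.0
t 2.0 pos [ 400.9 -335.4  191.9] yaw 11.14 F [0.1 0.1 1.1] ff 0.0 w 80.1
shift cm [ 11.93 -14.51   1.19] twist -0.06
```

```bash
python3 -m jog '[12,-14.5,2,0,8, 12,-14.5,2,0,8, 12,-14.5,4,0,8, 12,-14.5,6,0,8, 12,-14.5,6,0,8]' >/dev/null; python3 go.py 490 -170 58 11.2
python3 - <<'E'
from h import *
for n in('scene','top'):
    p=imaging.camera(n); r=cut_out(p,'vblock'); 
    for q in r[:2]: print(n,round(q['conf'],2),q['region'].sum(),fit(p,q['region'],MOD['vblock'],(490,-170,.2)))
    if n=='scene': cv2.imwrite('pics/s1.png',cv2.resize(p['color'][80:240,150:450],None,fx=2.6,fy=2.6))
E
```

```text
t 2.5 pos [ 490.1 -167.7  129.1] yaw 11.38 F [-0.4 -0.9  0.2] ff 0.0 w 79.7
shift cm [-0.03  0.24  7.11] twist 0.18
scene 0.68 468 [ 4.92730e+02 -1.70411e+02  2.16000e-01  1.25000e-01]
top 0.61 111 [ 5.35307e+02 -1.63128e+02 -5.00000e-02  7.42600e+00]
```

View pics/s1.png

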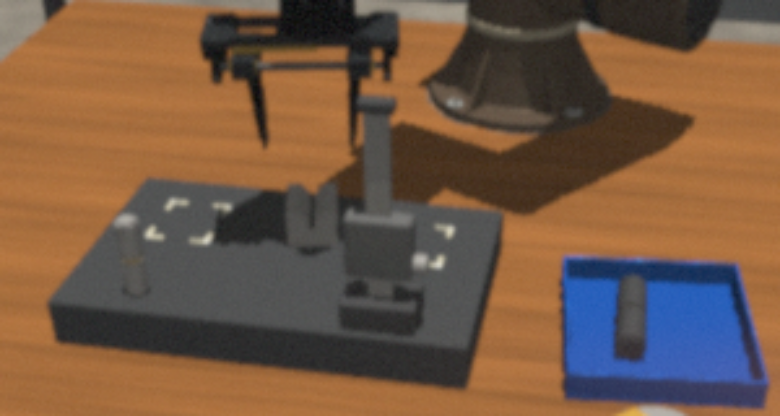

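The fingers straddle the block, which shows at crop (312,215), and stay clear of the gauge. I'll descend, then close.

```bash
python3 -m jog '[0,0.2,3.5,0,8, 0,0.2,5.5,0,8, 0,0.2,7,0,8, 0,0.2,7,0,8, 0,0.2,7,0,6.5]' >/dev/null; python3 go.py 490 -170 58 11.2; python3 -m jog '[0,0,0,0,4.4, 0,0,0,0,4.4, 0,0,0,0,4.4, 0,0,0,0,4.4, 0,0,0,0,4.4]' 20 >/dev/null;  python3 go.py 490 -170 58 -1.3
```

```text
t 3.2 pos [ 490.5 -174.7   62.6] yaw 11.08 F [ 0.1  0.3 -0. ] ff 0.0 w 76.1
shift cm [ 0.04 -0.48  0.46] twist -0.12
t 3.7 pos [ 490.2 -172.8   62.4] yaw 11.15 F [-1.   6.   4.4] ff 20.0 w 49.3
shift cm [ 0.03 -0.28  0.44] twist 12.45
```

```bash
python3 go.py 496.4 -60.6 62.5 -1.3; python3 -m jog '[0.5,-2,0,2,4.4, 1.2,-4,0,4.5,4.4, 1.8,-6,0,7,4.4, 2.3,-8,0,9.5,4.4, 2.8,-10,0,12,4.4]' >/dev/null;  python3 go.py 496.4 -60.6 62.5 -1.3
```

```text
t 3.7 pos [ 490.2 -172.8   62.4] yaw 11.15 F [-1.   6.   4.4] ff 20.0 w 49.3
shift cm [  2.78 -10.89   0.  ] twist 12.45
t 4.2 pos [499.2 -70.1  62.5] yaw -0.92 F [-0.2 -6.2  1.7] ff 20.0 w 49.5
shift cm [-0.29 -0.95 -0.  ] twist 0.38
```

```bash
python3 -m jog '[-0.2,-0.5,0,0.3,4.4, -0.3,-0.95,0,0.3,4.4, -0.3,-0.95,0,0.3,4.4, -0.3,-0.95,0,0.3,4.4]' >/dev/null;  python3 go.py 496.4 -60.6 62.5 -1.3; python3 -m jog '[0,0,0,0,8, 0,0,0,0,8, 0,0,-1,0,8, 0,0,-5,0,8, 0,0,-10,0,8]' >/dev/null; python3 go.py 496.4 -60.6 62.5 -1.3
```

```text
t 4.6 pos [496.4 -60.7  62.4] yaw -1.12 F [3.1 4.5 8. ] ff 20.0 w 49.9
shift cm [-0.   -0.01 -0.01] twist 0.18
t 5.1 pos [494.4 -60.5 162.1] yaw -1.15 F [ 0.2 -0.   0.9] ff 0.0 w 79.0
shift cm [0.24 0.02 9.96] twist 0.15
```

```bash
python3 go.py 545.5 160.5 130 -0.5; python3 -m jog '[0,-5,0,0,6, 1,-10,0,0,6, 2.2,-15,0,0,6, 3.6,-20,0,-0.6,6, 5,-22,0,-0.6,6]' >/dev/null; python3 go.py 545.5 160.5 19 -0.5
python3 - <<'E'
from h import *
for n in('scene','top'):
    p=imaging.camera(n)
    for t,g in (('vblock',(496,-60,0)),('hinge',(545,160,0))):
        for q in cut_out(p,t)[:2]: print(n,t,round(q['conf'],2),q['region'].sum(),fit(p,q['region'],MOD[t],g))
    if n=='top': 
        print(tape(p,(496,-60)),tape(p,(491,-302)))
        cv2.imwrite('pics/t2.png',cv2.resize(p['color'][150:310,200:400],None,fx=3.7,fy=3.7,interpolation=cv2.INTER_CUBIC))
E
```

```text
t 5.1 pos [494.4 -60.5 162.1] yaw -1.15 F [ 0.2 -0.   0.9] ff 0.0 w 79.0
shift cm [  4.68 -22.19   3.21] twist -0.65
t 5.6 pos [549.8 161.6 162.4] yaw -0.38 F [-0.9 -0.7 -0.1] ff 0.0 w 59.7
shift cm [-0.43  0.12 14.34] twist 0.12
scene vblock 0.51 265 [ 4.90537e+02 -5.72150e+01  1.49000e-01  8.82000e-01]
scene hinge 0.62 353 [ 5.41997e+02  1.60017e+02 -1.00000e-02  1.44000e-01]
top vblock 0.69 788 [ 4.95632e+02 -6.01800e+01 -1.20000e-02  1.03000e-01]
top hinge 0.31 21148 [ 8.61012e+02 -2.29100e+01  5.21000e-01  1.03500e+00]
(876, array([495.4, -60.6]), array([67.7, 79.3]), 88.9) (236, array([ 489.8, -300.8]), array([69. , 79.3]), 88.7)
```

View pics/t2.png

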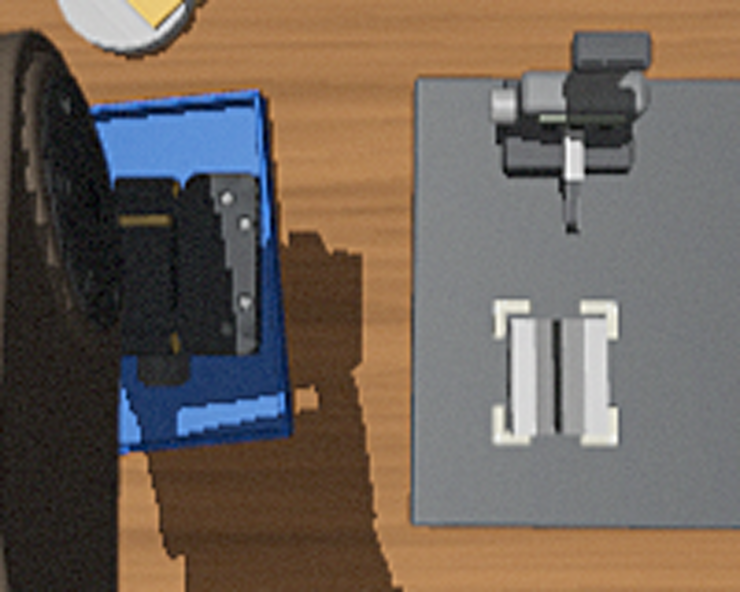

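The block sits square in the tape corners: block centre (552,377), tape centre (555,374), and the 2 mm difference is parallax from the block's height. Next I'll locate the hinge seam from the first top image.

```bash
python3 - <<'E'
from h import *
p=imaging.camera('top'); s=imaging.camera('scene')
im=cv2.imread('pics/top0.png'); h=cv2.cvtColor(im,cv2.COLOR_BGR2HSV)
c=im[195:262,228:262].astype(int); m=(c[...,2]-c[...,0]>20)
v,u=np.nonzero(m); print(len(v),u.mean()+228,v.mean()+195,back(p,(u.mean()+228,v.mean()+195),33))
d=(c.max(2)<75); n,l,st,ce=cv2.connectedComponentsWithStats(d.astype(np.uint8)); print(st[1:],)
for i in range(1,n):
    if st[i][4]>100:
        x,y,w,hh,_=st[i]; print([np.round(back(p,q,19),1)[:2].tolist() for q in((228+x,195+y-.5),(228+x+w-1,195+y+hh-.5))])
im=cv2.imread('pics/scene0.png').astype(int)[180:222,380:406]; b=(im[...,2]-im[...,0]>25); v,u=np.nonzero(b); print(len(v), [back(s,(a+380,b+180),34).round(1).tolist() for a,b in zip(u,v)][:8])
E
python3 go.py 545.5 160.5 50 -0.5
```

```text
33 243.27272727272728 228.21212121212122 [544.29299842 160.42172876  33.        ]
[[ 10   8   4  24  41]
 [ 17   9   1   1   1]
 [ 16   8   8  51 256]
 [ 13  32   2   1   2]
 [  9  35   3  20  42]
 [ 10  56   2   3   3]]
[[599.8, 161.8], [490.6, 146.6]]
0 []
t 6.0 pos [549.7 157.4 162. ] yaw -0.62 F [0.5 0.5 0.4] ff 0.0 w 60.4
shift cm [-0.43 -0.31 11.2 ] twist -0.12
```

```bash
python3 go.py 544.7 160.5 14.5 -0.5; python3 -m jog '[-0.5,-0.3,4,0,6, -0.5,-0.3,8,0,6, -0.5,-0.3,11,0,6, -0.5,-0.3,13,0,6, -0.5,-0.3,13,0,6]' >/dev/null;  python3 go.py 544.7 160.5 14.5 -0.5
```

```text
t 6.0 pos [549.7 157.4 162. ] yaw -0.62 F [0.5 0.5 0.4] ff 0.0 w 60.4
shift cm [-0.51 -0.31 14.75] twist -0.12
t 6.5 pos [543.7 160.4  29.6] yaw -0.61 F [-0.3 -0.4  0.1] ff 0.0 w 60.0
shift cm [ 0.11 -0.02  1.51] twist -0.11
```

```bash
python3 -m jog '[0.1,0,1,0,6, 0.1,0,1.5,0,6, 0.1,0,1.5,0,4.5, 0.1,0,1.5,0,2.5, 0.1,0,1.5,0,2.5]' 30 >/dev/null;  python3 go.py 544.7 160.5 14.5 -0.5; python3 -m jog '[0,0,0,0,2.2, 0,0,0,0,2.2, 0,0,0,0,2.2, 0,0,0,0,2.2]' 35 >/dev/null;  python3 go.py 544.7 160.5 14.5 -0.5
```

```text
t 7.0 pos [546.3 161.5  17.3] yaw -0.54 F [ 0.7 -0.4 -0. ] ff 0.0 w 41.3
shift cm [-0.16  0.1   0.28] twist -0.04
t 7.4 pos [546.1 161.4  16.8] yaw -0.54 F [ 0.5 -0.8  1.3] ff 0.0 w 22.5
shift cm [-0.14  0.1   0.23] twist -0.04
```

```bash
python3 - <<'E'
from h import *
p=imaging.camera('scene')
cv2.imwrite('pics/s3.png',cv2.resize(p['color'][120:260,330:470],None,fx=4.2,fy=4.2,interpolation=cv2.INTER_CUBIC))
for q in cut_out(p,'hinge')[:2]: print(round(q['conf'],2),q['region'].sum(),fit(p,q['region'],MOD['hinge'],(545,160,0)))
print(proj(p,[[545,160,34],[546,161,17]]))
E
python3 go.py 544.7 160.5 14.5 -0.5
```

```text
0.8 326 [ 5.40180e+02  1.59964e+02 -9.00000e-03  2.32000e-01]
[[393.31753829 196.84962544]
 [393.0236974  202.60839024]]
t 7.5 pos [546.  161.5  16.7] yaw -0.54 F [ 0.4  0.1 -0.1] ff 0.0 w 22.2
shift cm [-0.13  0.1   0.22] twist -0.04
```

View pics/s3.png

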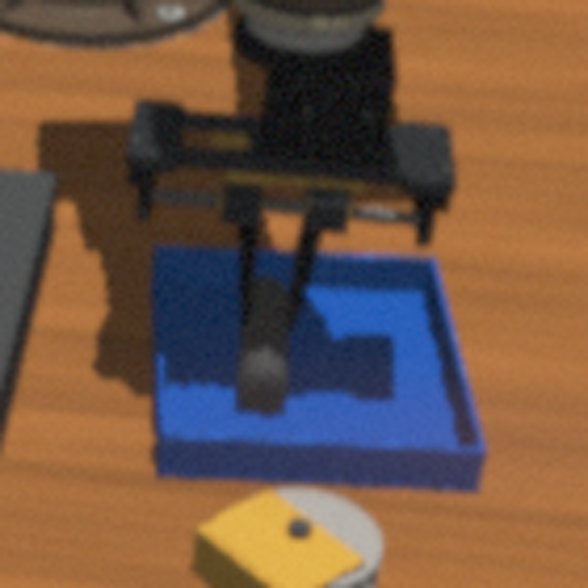

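The hinge is unmoved between the fingers, with its near end at crop (265,375). The opening followed the command to 22 mm without contact, so the pads can't be at axis height. I'll probe by closing further with a light grip.

```bash
python3 -m jog '[0,0,0,0,1.8, 0,0,0,0,1.2, 0,0,0,0,0.6, 0,0,0,0,0.6, 0,0,0,0,0.6]' 5
```

```text
clock: 8.0
tcp_pos: [546.0, 161.4, 16.7]
tcp_rot: [[1.0, -0.009, 0.0], [-0.009, -1.0, -0.0], [0.0, 0.0, -1.0]]
force: [1.0, 0.5, -1.0]
grip_width: 0.064
finger_force: 0.0
```

Run:
```python
from h import *
p=imaging.camera('scene'); a=p['color'][150:230,360:440]
q=imaging.camera('top'); b=q['color'][170:290,160:280]
A=cv2.resize(a,(400,400),interpolation=cv2.INTER_CUBIC); B=cv2.resize(b,(400,400),interpolation=cv2.INTER_CUBIC)
im=np.hstack([A,B]); im=np.clip(im.astype(float)*1.8,0,255).astype(np.uint8)
for n,pp,o,s,dx in (('s',p,(360,150),5,0),('t',q,(160,170),400/120,400)):
    for X in ([546,161.4,16.7],[490,160,19],[600,160,19]):
        u=proj(pp,[X])[0]; cv2.circle(im,(int((u[0]-o[0])*s+dx),int((u[1]-o[1])*s)),3,(0,0,255),1)
cv2.imwrite('pics/s4.png',im)
for t in('hinge',):
    for pp in(p,q):
        print([(np.round(z['at']).tolist(),round(z['conf'],2)) for z in spot_in(pp,t)])
```

```text
[([578.0, 161.0, 32.0], 0.67)]
[]
```

View pics/s4.png

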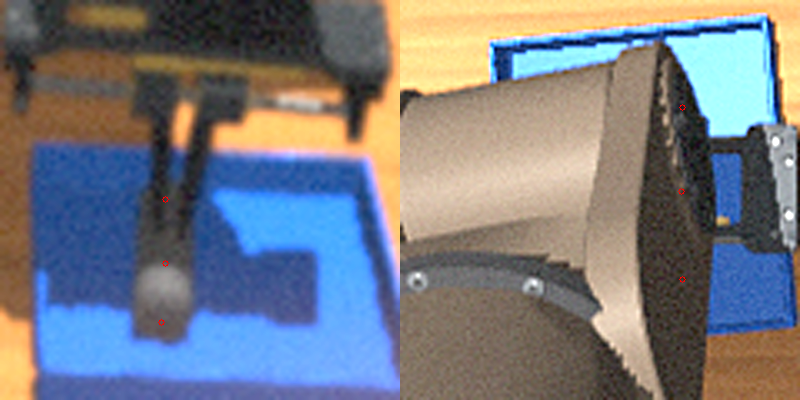

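The fingers closed to 6 mm above the hinge. In the image their tips appear about 19 mm higher than the reported TCP, and the s1 picture shows the same: tips at row 137 against 143 expected. I'll open, descend, and touch the tray floor (z = 4) to calibrate the height.

```bash
python3 -m jog '[0,0,-0.5,0,6, 0,0,-0.5,0,6, 0,0,-0.5,0,6, 0,0,-0.5,0,6, 0,0,-0.5,0,6]' >/dev/null; python3 go.py 544.7 160.5 -5 -0.5
```

```text
t 8.7 pos [546.  161.4  21.7] yaw -0.53 F [-0.6  0.5 -0. ] ff 0.0 w 40.3
shift cm [-0.13  0.1   2.67] twist -0.03
```

```bash
python3 -m jog '[-0.1,0.1,0.5,0,6, -0.1,0.1,1.2,0,6, -0.1,0.1,1.8,0,6, -0.1,0.1,2.2,0,6, -0.1,0.1,2.2,0,6]' >/dev/null; python3 go.py 544.7 160.5 -5 -0.5
```

```text
t 9.2 pos [544.7 160.4  -1.1] yaw -0.54 F [0.4 0.5 0.3] ff 0.0 w 59.5
shift cm [ 0.   -0.01  0.39] twist -0.04
```

```bash
python3 -m jog '[0,0,0.2,0,6, 0,0,0.4,0,6, 0,0,0.6,0,6, 0,0,0.7,0,6, 0,0,0.7,0,6]' |grep -E 'tcp_pos|force'; python3 -m jog '[0,0,0.1,0,6, 0,0,0.2,0,6, 0,0,0.2,0,6]'|grep -E 'tcp_pos|force';python3 -m jog '[0,0,0.1,0,6, 0,0,0.2,0,6,  0,0,0.2,0,6]' |grep -E 'tcp_pos|force'
```

```text
tcp_pos: [545.0, 160.4, -7.4]
force: [0.2, -0.7, 0.3]
finger_force: 0.0
tcp_pos: [545.0, 160.4, -9.4]
force: [0.3, -0.4, -0.1]
finger_force: 0.0
tcp_pos: [545.0, 160.4, -11.4]
force: [0.3, 0.2, 0.8]
finger_force: 0.0
```

```bash
python3 -m jog '[0,0,0.1,0,6, 0,0,0.15,0,6, 0,0,0.15,0,6]' |grep -E 'tcp_pos|force'; python3 -m jog '[0,0,0.1,0,6, 0,0,0.15,0,6, 0,0,0.15,0,6]'|grep -E 'tcp_pos|force'
```

```text
tcp_pos: [545.0, 160.4, -12.9]
force: [0.3, -0.1, -0.0]
finger_force: 0.0
tcp_pos: [545.0, 160.4, -14.4]
force: [-0.9, -0.2, -0.4]
finger_force: 0.0
```

```bash
for i in 1; do python3 -m jog '[0,0,0.05,0,6, 0,0,0.1,0,6, 0,0,0.1,0,6]' |grep -E 'tcp_pos|^force'; python3 -m jog '[0,0,0.05,0,6, 0,0,0.1,0,6, 0,0,0.1,0,6]'|grep -E 'tcp_pos|^force'; done
```

```text
tcp_pos: [545.0, 160.5, -15.3]
force: [0.3, -0.3, 0.3]
tcp_pos: [545.0, 160.4, -16.3]
force: [0.1, 0.2, -1.0]
```

```bash
python3 -m jog '[0,0,0.05,0,6, 0,0,0.1,0,6, 0,0,0.1,0,6]' |grep -E 'tcp_pos|^force'; python3 -m jog '[0,0,0.05,0,6, 0,0,0.1,0,6, 0,0,0.1,0,6]'|grep -E 'tcp_pos|^force'
```

```text
tcp_pos: [545.0, 160.4, -17.4]
force: [0.7, 0.2, -0.6]
tcp_pos: [545.0, 160.4, -18.4]
force: [-0.7, 0.7, 0.7]
```

```bash
python3 -m jog '[0,0,0.05,0,6, 0,0,0.1,0,6, 0,0,0.1,0,6]' |grep -E 'tcp_pos|^force'; python3 -m jog '[0,0,0.05,0,6, 0,0,0.1,0,6, 0,0,0.1,0,6]'|grep -E 'tcp_pos|^force'
```

```text
tcp_pos: [545.1, 160.5, -18.6]
force: [-2.2, -0.8, 9.3]
tcp_pos: [545.1, 160.5, -18.7]
force: [-5.8, -0.6, 22.2]
```

Run:
```python
from h import *
p=imaging.camera('scene'); a=p['color'][140:230,350:440]
A=cv2.resize(a,(585,585),interpolation=cv2.INTER_CUBIC); im=np.clip(A.astype(float)*1.8,0,255).astype(np.uint8)
for X in ([545,160.4,4],[545,190,4],[545,130,4],[545,160,34]):
    u=proj(p,[X])[0]; cv2.circle(im,(int((u[0]-350)*6.5),int((u[1]-140)*6.5)),3,(0,0,255),1)
cv2.imwrite('pics/s5.png',im)
```

```text
(no output)
```

View pics/s5.png

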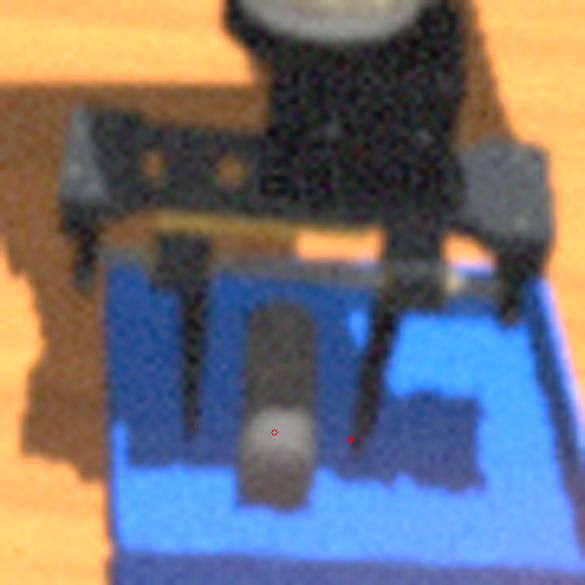

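Floor contact came at reported z ≈ -18.5, so the true tip is 22.5 mm above the reported TCP, with a stiffness of about 13 N/mm. The picture shows the fingers either side of the hinge, tips at (190,440) and (355,450). I'll rise so the tip is about 5 mm below the hinge axis, then grip.

```bash
python3 -m jog '[0,0,-0.8,0,6, 0,0,-1.2,0,5, 0,0,-1.2,0,3.5, 0,0,-1.2,0,2.5, 0,0,-1.2,0,2.5]' 35 >/dev/null; python3 -m jog '[0,0,0,0,2.5, 0,0,0,0,2.5, 0,0,0,0,2.5]' 35 >/dev/null; python3 go.py 545 160.5 -8.5 -0.5
```

```text
t 13.55 pos [544.9 160.5  -8.6] yaw -0.54 F [-0.3  1.7 -3.4] ff 35.0 w 29.2
shift cm [ 0.01 -0.   -0.01] twist -0.04
```

```bash
python3 -m jog '[0,0,-2,0,2.5, 0,0,-5,0,2.5, 0,0,-9,0,2.5, 0,0,-12,0,2.5, 0,0,-12,0,2.5]' >/dev/null; python3 go.py 495.8 -60.4 111.4 -1.0
```

```text
t 14.05 pos [546.4 160.7 114.8] yaw -0.54 F [ 0.9  1.  -5.5] ff 35.0 w 29.1
shift cm [-4.86 22.16  0.29] twist 0.46
```

```bash
python3 -m jog '[-1,2,0,0,2.5, -2,5,0,0,2.5, -3,9,0,0,2.5, -4,13,0,0.4,2.5, -4.8,17,0,0.4,2.5]' >/dev/null; python3 -m jog '[0,2.5,0,0,2.5, 0,4,0,0,2.5, 0,4.8,0,0,2.5, 0,5.2,0,0,2.5, 0,5.2,0,0,2.5]' >/dev/null;python3 -m jog '[0,0,0,0,2.5, 0,0,0,0,2.5]' >/dev/null; python3 go.py 495.8 -60.4 111.4 -1.0
python3 - <<'E'
from h import *
M={'hinge':cyl(110,15,137),'vblock':MOD['vblock']}
s=imaging.camera('scene'); t=imaging.camera('top')
for n,p in(('scene',s),('top',t)):
    for k in M:
        for q in cut_out(p,k)[:1]: print(n,k,round(q['conf'],2),q['region'].sum(),fit(p,q['region'],M[k],(496,-60,0)))
a=s['color'][90:220,230:360]; b=t['color'][180:300,290:410]
im=np.hstack([cv2.resize(a,(400,400),interpolation=cv2.INTER_CUBIC),cv2.resize(b,(400,400),interpolation=cv2.INTER_CUBIC)])
cv2.imwrite('pics/s6.png',np.clip(im*1.5,0,255).astype(np.uint8))
E
```

```text
t 15.25 pos [494.6 -60.3 111.7] yaw -0.88 F [ 0.7 -0.5 -5.5] ff 35.0 w 29.1
shift cm [0.12 0.01 0.03] twist 0.12
scene hinge 0.57 278 [ 4.89742e+02 -6.51630e+01  6.80000e-02  3.10000e-01]
scene vblock 0.69 259 [ 4.90136e+02 -5.61930e+01  1.62000e-01  9.27000e-01]
```

View pics/s6.png

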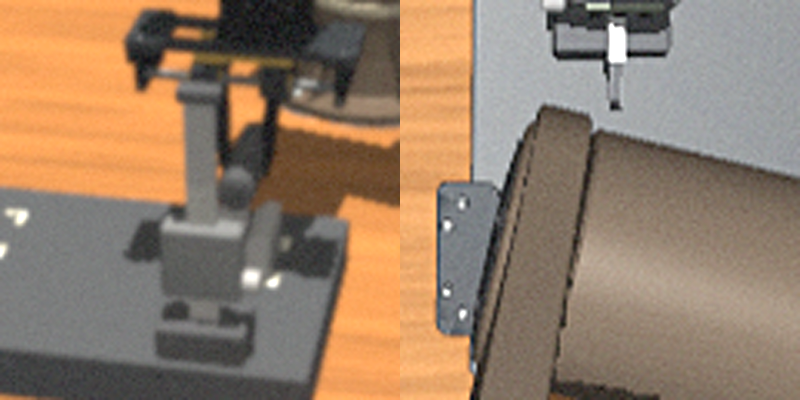

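The hinge is held level, with its end at (235,185) above the block and behind the gauge column. Now I'll lower it toward the seat, expected at reported z ≈ 70.5.

```bash
python3 -m jog '[0.12,0,1,0.1,2.5, 0.12,0,2,0.1,2.5, 0.12,0,3,0.1,2.5, 0.12,0,3.5,0.1,2.5, 0.12,0,3.5,0.1,2.5]' >/dev/null; python3 go.py 495.9 -60.3 70.5 -1.0;  python3 -m jog '[0,0,0.1,0,2.5, 0,0,0.2,0,2.5, 0,0,0.3,0,2.5, 0,0,0.4,0,2.5, 0,0,0.4,0,2.5]' >/dev/null; python3 go.py 495.9 -60.3 70.5 -1.0
```

```text
t 16.05 pos [495.3 -61.   75.6] yaw -1.04 F [ 0.4  0.2 -5.6] ff 35.0 w 29.1
shift cm [ 0.06 -0.07  0.51] twist -0.04
t 16.55 pos [495.8 -61.1  72.7] yaw -1.04 F [-0.3 -0.2 -4.8] ff 35.0 w 29.4
shift cm [ 0.01 -0.08  0.22] twist -0.04
```

```bash
python3 -m jog '[0,-0.05,0.05,0,2.5, 0,-0.05,0.1,0,2.5, 0,-0.05,0.1,0,2.5]' |grep -E 'tcp_pos|^force'; python3 -m jog '[0,0,0.05,0,2.5, 0,0,0.1,0,2.5, 0,0,0.1,0,2.5]' |grep -E 'tcp_pos|^force'
```

```text
tcp_pos: [495.8, -60.6, 71.7]
force: [0.7, -0.4, -5.6]
tcp_pos: [495.8, -60.7, 70.7]
force: [0.6, 0.6, -5.4]
```

```bash
python3 -m jog '[0,0,0.05,0,2.5, 0,0,0.05,0,2.5]' |grep -E 'tcp_pos|^force'; python3 -m jog '[0,0,0.05,0,2.5, 0,0,0.05,0,2.5]' |grep -E 'tcp_pos|^force'
```

```text
tcp_pos: [495.9, -60.7, 70.6]
force: [-1.4, -0.7, 1.7]
tcp_pos: [495.9, -60.7, 70.5]
force: [-3.4, -1.3, 9.5]
```

Contact came exactly at the expected seat height (70.6), with little side force. Next I'll press to about 15 N.

```bash
python3 -m jog '[0,0,0.02,0,2.5, 0,0,0.04,0,2.5, 0,0,0.04,0,2.5, 0,0,0.04,0,2.5, 0,0,0.04,0,2.5]' |grep -E 'tcp_pos|force|width'; python3 -m jog '[0,0,0,0,2.5, 0,0,0,0,2.5, 0,0,0,0,2.5]' >/dev/null
python3 - <<'E'
from h import *
o=telemetry.get_obs(); print(o['force'],o['wrist_torque'],o['tcp_pos'])
M={'hinge':cyl(110,15,98),'vblock':MOD['vblock']}
for n in('scene','top'):
    p=imaging.camera(n)
    for k in M:
        for q in cut_out(p,k)[:1]: print(n,k,round(q['conf'],2),q['region'].sum(),fit(p,q['region'],M[k],(496,-60,0)))
    a=p['color'][120:220,260:360] if n=='scene' else p['color'][190:290,300:400]
    A=cv2.resize(a,(400,400),interpolation=cv2.INTER_CUBIC); im=A if n=='scene' else np.hstack([im,A])
    for X in ([551,-61.5,98],[496,-60.5,113],[441,-59.5,98]):
        u=proj(p,[X])[0]-((260,120) if n=='scene' else (300,190)); cv2.circle(im,(int(u[0]*4)+(400 if n=='top' else 0),int(u[1]*4)),3,(0,0,255),1)
cv2.imwrite('pics/s7.png',np.clip(im*1.5,0,255).astype(np.uint8))
E
```

```text
tcp_pos: [495.9, -60.7, 70.5]
force: [-5.3, 0.3, 15.1]
grip_width: 0.309
finger_force: 35.0
[-5.38683189  0.11636073 15.08247093] [0.07451232 1.00371169 0.06938328] [495.96259574 -60.69289542  70.44584571]
scene hinge 0.68 153 [ 4.63167e+02 -6.72270e+01  1.58000e-01  1.16100e+00]
scene vblock 0.74 167 [ 4.88057e+02 -4.49310e+01  1.65000e-01  1.95700e+00]
```

View pics/s7.png

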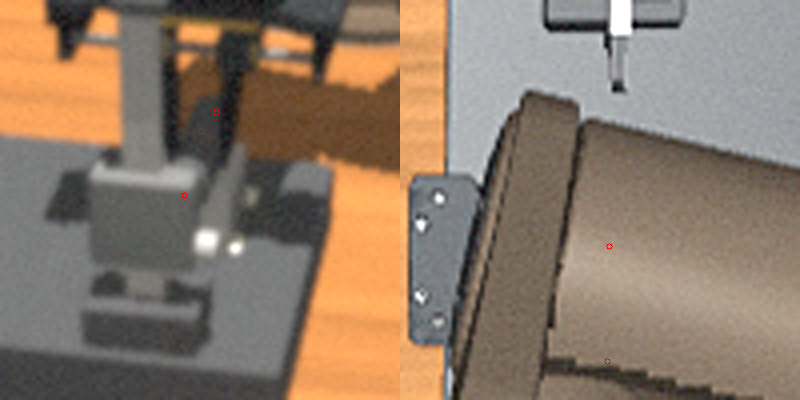

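The hinge lies along the vee at the expected points (216,112) to (184,195), and it presses with 15 N. I'll ease out the 5 N residual x force, then hold and hand in.

```bash
python3 -m jog '[-0.02,0,0,0,2.5, -0.03,0,0,0,2.5, -0.03,0,0,0,2.5, -0.03,0,0,0,2.5, -0.03,0,0,0,2.5]' |grep -E 'tcp_pos|force|width'
```

```text
tcp_pos: [495.9, -60.7, 70.5]
force: [-3.6, 0.0, 13.6]
grip_width: 0.307
finger_force: 35.0
```

```bash
python3 -m jog '[-0.03,0,0.01,0,2.5, -0.03,0,0.01,0,2.5, -0.03,0,0.01,0,2.5, -0.03,0,0.01,0,2.5]' |grep -E 'tcp_pos|force|width|clock'; python3 -c "
from bench import manip; print(manip.finish_job())"
```

```text
clock: 19.55
tcp_pos: [495.9, -60.7, 70.4]
force: [-3.7, 0.3, 15.1]
grip_width: 0.309
finger_force: 35.0
the job is handed in; nothing more can be done
None
```

I handed the job in at 19.6 s: the V-block is square in the left taped place in front of the gauge, and the large hinge is seated in the vee, gripped and pressed down with about 15 N; no verdict came back, and the seam's centring comes from measurements taken before the grasp, since the arm hid it at the end.

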